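# Sort salvaged parts at the repair bench

### The job

Sort the five salvaged parts into their trays: one battery pack in each oblong pocket of the battery tray, one cooling fan in each square pocket of the fan tray, and the loudspeaker in the round pocket of the small tray. Each must end lying flat on its pocket's floor, top side still up; lower the parts in rather than dropping or tossing them. Do not disturb the opened phone or the little steel screw dish.

Things in the scene. Friction and masses are not known exactly. Their poses are not given: they have to be found in the camera images.
- battery_a: Loose dark grey oblong battery pack, 60 x 36 x 24 mm (along its x, y, z), lying flat with the paler label and four brass contacts on top; about 90 g. Origin: centre of the underside. x runs along its length. It comes at any yaw.
- battery_b: The second of the two alike: loose dark grey oblong battery pack, 60 x 36 x 24 mm (along its x, y, z), lying flat with the paler label and four brass contacts on top; about 90 g. Origin: centre of the underside. x runs along its length. It comes at any yaw.
- fan_a: Loose dark grey square cooling fan, 40 x 40 x 28 mm (x, y, z), a closed solid block with a round disc of blades and hub pictured on top; about 45 g. Origin: centre of the underside; x and y are square to its sides. It comes at any yaw.
- fan_b: The second of the two alike: loose dark grey square cooling fan, 40 x 40 x 28 mm (x, y, z), a closed solid block with a round disc of blades and hub pictured on top; about 45 g. Origin: centre of the underside; x and y are square to its sides. It comes at any yaw.
- speaker: Loose dark grey round loudspeaker, an upright cylinder 38 mm in diameter and 24 mm high with a cone and dome on top (the dome rises 3 mm more); about 60 g. Origin: centre of the underside; z is its axis.
- battery_tray: Tray 174 x 66 mm (x, y) with two oblong pockets side by side along its x. Fixed, light grey, 12 mm high; pockets are open to the top, 8 mm deep, floor 4 mm above the table. Origin: centre of the underside. Each pocket is 78 mm along x by 54 mm along y; the pocket centres lie at x = +41.5 mm and -41.5 mm, y = 0. Packs lie with their length along the tray's x.
- fan_tray: Tray 133 x 70 mm (x, y) with two square pockets side by side along its x. Fixed, light grey, 12 mm high; pockets are open to the top, 8 mm deep, floor 4 mm above the table. Origin: centre of the underside. Each pocket is 58 x 58 mm; the pocket centres lie at x = +31.5 mm and -31.5 mm, y = 0.
- speaker_tray: Square tray 76 x 76 mm with one round pocket, 56 mm in diameter, at its centre. Fixed, light grey, 12 mm high; pockets are open to the top, 8 mm deep, floor 4 mm above the table. Origin: centre of the underside. 
- phone: Bystander, loose: an opened phone lying flat, 155 x 74 x 10 mm (x, y, z), dark with circuit board and silver battery showing. Origin: centre of the underside. Leave it alone.
- screw_dish: Bystander, loose: a small round steel dish of screws, 32 mm in diameter and 10 mm high, standing among the parts. Origin: centre of the underside. Leave it alone.

How it is judged:
By the outcome, as a careful person would: the job done as asked, in the order asked, and still so for the second after the job is handed in, with the robot touching nothing.
It also fails if it takes over 106 s, if anything falls off the work surface, if the arm or the gripper's body presses on something with over 40 N, if the wrist force passes 120 N, or if a joint passes its speed limit or range.

### The arm

A 6-joint arm with a two-finger parallel gripper is mounted at the origin on the work surface. World frame = base frame: x ahead of the robot, y to its left, z up, the work surface at z = 0. Lengths are in m, angles in rad, forces in N, time in s.
With the tool pointing down it reaches from about 0.3 to 0.85 m from the base axis. Payload 5.4 kg.
Tool frame: the origin (TCP) lies midway between the tips of the shut fingers; the grasp point (between the pads) lies 19 mm behind it; z points along the fingers, y is the line along which they close (so a half turn about z gives the same grasp; the last joint's range is limited). The gripper opens to 85 mm and grips with 20 to 120 N. Pads are 22 mm wide; open, the fingers measure 114 mm over their backs; the gripper's body (76 mm by 85 mm) begins 54 mm behind the grasp point. The pads swing forward as they close: fully open they stand 13 mm farther back than shut.
Start: joints at [1.027, 0.158, 1.597, -0, 1.386, -0.21], TCP at [0.188, 0.543, 0.231] pointing down, gripper open.
Joint ranges: [-2.91, 2.91], [-0.94, 2.29], [0.18, 2.7], [-1.29, 4.43], [0.17, 2.64], [-3, 3]. Speed limits (rad/s): [2.57, 2.57, 3.14, 3.14, 3.14, 3.14].

### API

Orientations are given as a rotation vector (axis times angle).
In Python, from plant import read_state, capture, close_job, regions_of gives the robot as it stands.
- The arm moves only by the tool step_arm, never from a script. Its argument "series" is a list of rows, each a list of 3 entries, a list of its own where there are three numbers: the shift along the tool's x, y, z in units of 40 mm (1.0 is 40 mm), then the turn, a rotation vector about the tool's x, y, z in units of 6 degrees (1.0 is 6 degrees), then the opening, from 0 (shut) to 1 (fully open). In form: [[[dx, dy, dz], [rx, ry, rz], fingers], ...]. A call has exactly 5 rows; each row shifts and turns the commanded pose from where the row before left it, along the tool's axes as they then stand; what a row does not reach is not made up. A row lasts 1/10 s, in which the tool goes at most 50 mm and 8.59 degrees, less where a joint would pass 70% of its speed; a pose out of reach is approached as far as the arm can. A call is refused whole if a number of a shift passes 1 or a number of a turn 1, either way. A call with a gripper value outside its range is refused whole. The fingers move at their own pace and stop on an object; "squeeze" is the grip in N (left out, the last holds). Time passes only in rows, so rows that do not move let the fingers close, or fill a call up. It gives the time, the measured TCP pose, the force, the opening and the grip force at its end, in the units of the state.
- read_state(): the state, without advancing time (a new reading comes with each control period).
- capture(name): name is "side" or "top" or "wrist"; returns a dict with "color" (384x512x3 uint8, blue, green, red), "mtx" (3x3 intrinsics, pixels), "world_to_cam" (4x4, takes a point from world to camera coordinates). Camera axes: x right, y up, looking along -z (the intrinsics and any distortion apply to the point x, -y, -z); pixel columns grow to the right and rows downward; lengths in m; the calibration is good to about 2 mm. A picture is of the moment at which its call begins. There is no depth.
- close_job(): hands the job in; it is judged then, once.
Trained networks look in a picture, given as the dict that the camera call returned (one of the last four; its "shot" number tells which), for a name from the list of things; names that differ only in an ending like _2 or _b are one class to them, and where a whole thing is asked for, a point or a joint stands for the part that bears it (a point fixed in the world has none). Each returns a list of dicts, best first, with "confidence" (0 to 1); they miss things now and then, are a little off and sometimes report something else, mostly with a low value. They report only what shows in the picture. A call takes as long as a camera call.
- regions_of(picture, name): "region" (384x512 bool, what is visible of it) and "rect" ([left, top, right, bottom] in pixels, round what is visible of it).
The state is a dict: "clock": time; "qpos": joint angles; "joint_vel": joint speeds; "joint_torque": joint torques, N m; "position": TCP position; "ee_rot": TCP orientation; "contact_force": force on the tool from outside, world axes, zero at the start; "moment": the same for the moment, N m; "width": opening from 0.0 (shut) to 1.0 (fully open); "finger_force": force on a finger pad.
Only numpy, scipy, OpenCV 4.12 (cv2) and the standard library are available. Lean on these libraries where they do the work, as an engineer would, in place of code of your own. Each camera call takes 0.05 s, during which the arm holds its last target. There are 200 camera calls.

## Working session

There is one attempt and no reset: what is moved stays moved. The work goes in short steps, Python scripts to look and compute and a tool call to move; the robot and the scene stay as the last step left them, time stands still between calls to the robot, and variables do not carry over. Pictures are saved under pics/ and viewed, at most 14 in all, crops included, and the job is handed in when it is done.

Besides the shell and the picture viewer there is one more tool, called after "Emit:" by a JSON object that holds its "api" and its "payload". step_arm: Moves the arm, as the interface text tells. Its arguments: {"type":"object","properties":{"series":{"type":"array"},"squeeze":{"type":"number"}},"required":["series"]}

```bash
mkdir -p pics; ls; python3 - <<'E'
from plant import *
import cv2
s=read_state(); print({k:s[k] for k in('clock','position','ee_rot','width')})
for n in('top','side'):
    c=capture(n); cv2.imwrite(f'pics/{n}0.png',c['color'])
    print(n,c.keys(),c['mtx'],c['world_to_cam'])
E
```

```text
pics
{'clock': 0.0, 'position': array([0.18809197, 0.54271595, 0.23029586]), 'ee_rot': array([-5.21779004e-01, -3.09725583e+00,  2.84984481e-03]), 'width': 1.0033289318822218}
top dict_keys(['color', 'mtx', 'world_to_cam', 'shot']) [[448.31031717   0.         258.22102919]
 [  0.         448.31031717 191.62250466]
 [  0.           0.           1.        ]] [[-1.69499671e-02 -9.99856045e-01  7.66315014e-04  4.04500394e-04]
 [ 9.96990764e-01 -1.68433995e-02  7.56684577e-02 -5.37417336e-01]
 [-7.56446575e-02  2.04658686e-03  9.97132738e-01 -1.29822050e+00]
 [ 0.00000000e+00  0.00000000e+00  0.00000000e+00  1.00000000e+00]]
side dict_keys(['color', 'mtx', 'world_to_cam', 'shot']) [[375.28344423   0.         263.10680625]
 [  0.         375.28344423 191.15540884]
 [  0.           0.           1.        ]] [[-0.91521841 -0.40260931 -0.01676307  0.48729526]
 [ 0.29403082 -0.6956848   0.65541478 -0.16787784]
 [-0.27553791  0.59491881  0.75508309 -0.80612317]
 [ 0.          0.          0.          1.        ]]
```

View pics/top0.png

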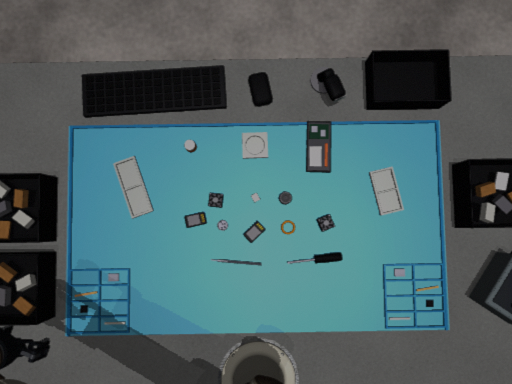

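View pics/side0.png

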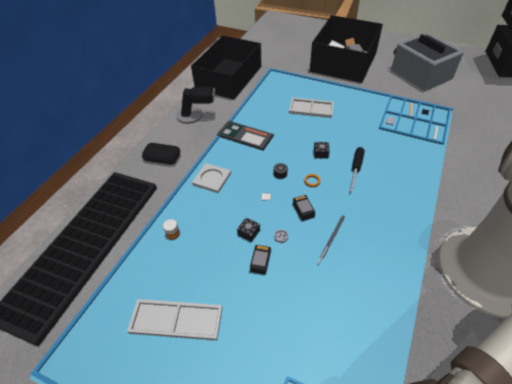

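```bash
cat > h.py <<'E'
import numpy as np, cv2
from plant import *
from scipy.spatial.transform import Rotation as R
def pix2w(c,uv,z):
    M=c['world_to_cam']; K=c['mtx']
    uv=np.atleast_2d(np.asarray(uv,float))
    d=np.c_[(uv[:,0]-K[0,2])/K[0,0],-(uv[:,1]-K[1,2])/K[1,1],-np.ones(len(uv))]@M[:3,:3]
    o=-M[:3,:3].T@M[:3,3]
    return o+d*((z-o[2])/d[:,2])[:,None]
def w2pix(c,p):
    M=c['world_to_cam']; q=M[:3,:3]@np.asarray(p)+M[:3,3]; K=c['mtx']
    return K[0,0]*q[0]/-q[2]+K[0,2], -K[1,1]*q[1]/-q[2]+K[1,2]
def rect(c,reg,z):
    cs,_=cv2.findContours(reg.astype(np.uint8),cv2.RETR_EXTERNAL,cv2.CHAIN_APPROX_NONE)
    k=max(cs,key=cv2.contourArea)[:,0]
    w=pix2w(c,k,z)[:,:2]*1000
    (x,y),(a,b),t=cv2.minAreaRect(w.astype(np.float32))
    if a<b: a,b,t=b,a,t+90
    return [round(float(v),1) for v in (x,y,a,b,(t+90)%180-90)]
E
python3 - <<'E'
from h import *
c=capture('top')
for n,z in(('battery_a',.024),('fan_a',.028),('speaker',.024),('battery_tray',.012),('fan_tray',.012),('speaker_tray',.012),('phone',.01),('screw_dish',.01)):
    for r in regions_of(c,n):
        print(n,round(r['confidence'],2),r['rect'],rect(c,r['region'],z))
E
```

```text
battery_a 0.75 [182.4, 212.1, 207.4, 229.4] [460.1, 175.2, 61.2, 36.1, -79.6]
battery_a 0.52 [243.9, 221.7, 265.5, 241.6] [421.5, 4.8, 57.6, 35.0, -46.0]
fan_a 0.73 [203.8, 188.0, 222.3, 209.0] [517.3, 115.0, 46.8, 41.0, 89.0]
fan_a 0.66 [316.8, 217.0, 336.5, 233.7] [444.3, -201.7, 41.8, 40.1, -64.9]
speaker 0.44 [280.3, 191.4, 291.1, 205.2] [518.5, -88.3, 37.4, 37.3, -46.1]
battery_tray 0.95 [111.8, 159.7, 155.4, 218.5] [558.2, 361.2, 173.9, 71.1, 19.0]
battery_tray 0.42 [206.3, 193.8, 225.2, 209.0] [515.3, 116.5, 41.2, 35.5, 89.0]
battery_tray 0.26 [242.3, 129.3, 267.8, 156.3] [679.3, -0.1, 81.4, 74.8, -0.8]
fan_tray 0.83 [369.7, 164.1, 403.8, 212.0] [535.1, -387.2, 131.9, 72.2, 12.6]
speaker_tray 0.61 [241.7, 131.8, 269.8, 154.7] [679.2, 0.0, 75.4, 74.7, -1.0]
phone 0.97 [304.4, 123.1, 333.6, 171.7] [671.2, -190.6, 155.3, 73.7, -3.3]
screw_dish 0.51 [215.6, 221.9, 227.0, 229.9] [442.0, 97.5, 27.2, 24.9, 44.2]
```

The top view matches the list: batteries at about (196,220) and (254,232), fans at (216,200) and (326,223), speaker at (285,198). The trays are at (133,187), (386,191) and (255,145), the phone at (318,147) and the dish at (222,225). The measured sizes agree with those given. I'll move over the left cluster and refine with the wrist camera.

Emit:
{"api": "step_arm", "payload": {"series": [[[-0.66,-0.465,0],[0,0,0],1],[[-0.66,-0.465,0],[0,0,0],1],[[-0.66,-0.465,0],[0,0,0],1],[[-0.66,-0.465,0],[0,0,0],1],[[-0.66,-0.465,0],[0,0,0],1]], "squeeze": 30}}

```text
clock: 1.05
position: [0.2832, 0.4111, 0.2314]
ee_rot: [0.521, 3.098, 0.0]
contact_force: [0.0, 0.3, -1.0]
width: 1.003
finger_force: 0.0
```

Emit:
{"api": "step_arm", "payload": {"series": [[[-0.66,-0.465,0],[0,0,0],1],[[-0.66,-0.465,0],[0,0,0],1],[[-0.66,-0.465,0],[0,0,0],1],[[-0.66,-0.465,0],[0,0,0],1],[[-0.66,-0.465,0],[0,0,0],1]]}}

```text
clock: 1.55
position: [0.3776, 0.2799, 0.2315]
ee_rot: [0.522, 3.097, 0.0]
contact_force: [-0.2, -0.1, 0.1]
width: 0.999
finger_force: 0.0
```

Emit:
{"api": "step_arm", "payload": {"series": [[[-0.66,-0.465,0],[0,0,0],1],[[-0.66,-0.465,0],[0,0,0],1],[[-0.66,-0.465,0],[0,0,0],1],[[-0.66,-0.465,0],[0,0,0],1],[[0,0,0],[0,0,0],1]]}}

```text
clock: 2.05
position: [0.4541, 0.1735, 0.2315]
ee_rot: [0.528, 3.096, -0.001]
contact_force: [0.3, 0.5, 0.1]
width: 1.003
finger_force: 0.0
```

```bash
cat >> h.py <<'E'
def go(x,y,z,yaw,s=None):
    "totals to reach target (mm, deg of tool y): turn first, then shift; in move units"
    s=s or read_state(); Rm=R.from_rotvec(s['ee_rot']).as_matrix()
    cur=np.degrees(np.arctan2(Rm[1,1],Rm[0,1]))
    d=(yaw-cur+90)%180-90; j6=np.degrees(s['qpos'][5])
    Rn=R.from_euler('z',d,degrees=True).as_matrix()@Rm
    p=s['position']*1000
    t=Rn.T@(np.array([x,y,z])-p)/40
    print('pos',p.round(1),'tilt',np.degrees(np.arccos(-Rm[2,2])).round(2),'yaw',cur.round(1),'j6',j6.round(),
          '| turn',round(-d/6,2),'(alt %.2f)'%(-(d-np.sign(d)*180)/6),'shift',t.round(2))
def find(c,names):
    Z=dict(battery_a=.024,fan_a=.028,speaker=.024,battery_tray=.012,fan_tray=.012,speaker_tray=.012,screw_dish=.01,phone=.01)
    for n in names:
        for r in regions_of(c,n):
            if r['confidence']>.3: print(n,round(r['confidence'],2),np.round(r['rect']),rect(c,r['region'],Z[n]))
E
python3 - <<'E'
from h import *
s=read_state(); print(s['clock'],s['contact_force'])
c=capture('wrist'); cv2.imwrite('pics/w1.png',c['color'])
find(c,['battery_a','fan_a','screw_dish','speaker'])
go(460,175,100,10.4)
E
```

```text
2.05 [0.31435181 0.50758428 0.1028809 ]
battery_a 0.96 [114. 163. 153. 210.] [421.3, 9.6, 65.5, 39.9, -48.0]
battery_a 0.82 [233. 149. 284. 194.] [459.5, 176.3, 61.4, 38.9, -78.9]
battery_a 0.44 [172. 299. 230. 345.] [663.6, 7.1, 78.7, 74.9, -88.3]
fan_a 0.8 [214. 204. 252. 240.] [512.9, 117.9, 49.1, 41.5, -8.8]
fan_a 0.66 [  1. 227.  38. 267.] [442.8, -191.1, 65.3, 43.7, -68.3]
fan_a 0.65 [171. 300. 230. 348.] [661.2, 9.2, 78.2, 76.4, -88.8]
screw_dish 0.75 [194. 166. 214. 186.] [443.3, 98.9, 32.9, 28.0, -65.8]
speaker 0.86 [ 95. 249. 124. 276.] [516.7, -79.9, 55.4, 36.3, -65.0]
pos [451.7 177.  231.3] tilt 0.02 yaw 70.9 j6 -64.0 | turn 10.09 (alt -19.91) shift [-0.09  0.19  3.28]
```

View pics/w1.png

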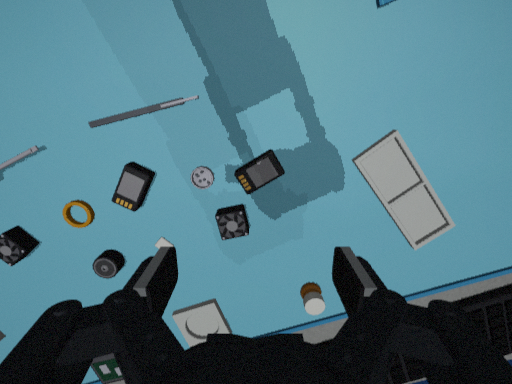

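The wrist view shows battery_a at (260,171), fan_a at (232,222) and the dish at (203,177), all agreeing with the top-view estimates. Next I turn and descend on battery_a.

Emit:
{"api": "step_arm", "payload": {"series": [[[0,0,0.4],[0,0,1],0.8],[[0,0,0.4],[0,0,1],0.8],[[0,0,0.4],[0,0,1],0.8],[[0,0,0.4],[0,0,1],0.8],[[0,0,0.4],[0,0,1],0.8]]}}

```text
clock: 2.8
position: [0.4517, 0.1771, 0.1508]
ee_rot: [1.31, 2.856, 0.0]
contact_force: [-0.5, 0.2, 0.6]
width: 0.799
finger_force: 0.0
```

Emit:
{"api": "step_arm", "payload": {"series": [[[0,0,0.4],[0,0,1],0.8],[[0,0,0.4],[0,0,1],0.8],[[0,0,0.4],[0,0,1],0.8],[[0,0,0.4],[0,0,1],0.8],[[0,0,0.4],[0,0,1],0.8]]}}

```text
clock: 3.3
position: [0.4518, 0.1771, 0.0708]
ee_rot: [2.004, 2.419, 0.0]
contact_force: [0.7, -0.6, 0.3]
width: 0.798
finger_force: 0.0
```

Emit:
{"api": "step_arm", "payload": {"series": [[[-0.09,0.19,0.4],[0,0,0],0.8],[[0,0,0.2],[0,0,0],0.8],[[0,0,0],[0,0,0],0.8],[[0,0,0],[0,0,0],0.8],[[0,0,0],[0,0,0],0.8]]}}

```text
clock: 3.8
position: [0.4609, 0.1744, 0.0482]
ee_rot: [2.0, 2.422, 0.002]
contact_force: [-0.0, -1.3, -0.5]
width: 0.801
finger_force: 0.0
```

```bash
python3 - <<'E'
from h import *
go(460,175.5,7,10.6)
E
```

```text
pos [460.9 174.4  48.2] tilt 0.09 yaw 10.9 j6 -4.0 | turn 0.05 (alt -29.95) shift [ 0.03 -0.02  1.03]
```

Emit:
{"api": "step_arm", "payload": {"series": [[[0,0,0.5],[0,0,0],0.8],[[0,0,0.53],[0,0,0],0.8],[[0,0,0],[0,0,0],0.2],[[0,0,0],[0,0,0],0.2],[[0,0,0],[0,0,0],0.2]]}}

```text
clock: 4.3
position: [0.4617, 0.1742, 0.0076]
ee_rot: [2.0, 2.421, 0.003]
contact_force: [0.1, 0.5, 0.0]
width: 0.41
finger_force: 30.2
```

Emit:
{"api": "step_arm", "payload": {"series": [[[0,0,0],[0,0,0],0.2],[[0,0,0],[0,0,0],0.2],[[0,0,0],[0,0,0],0.2],[[0,0,0],[0,0,0],0.2],[[0,0,0],[0,0,0],0.2]]}}

```text
clock: 4.8
position: [0.4614, 0.1742, 0.0072]
ee_rot: [2.0, 2.421, 0.002]
contact_force: [-1.1, -0.7, 6.3]
width: 0.416
finger_force: 31.1
```

```bash
python3 - <<'E'
from h import *
s=read_state();print(s['width'],s['finger_force'],s['contact_force'])
t=np.radians(19); 
for k in (41.5,-41.5): print(558.2+k*np.cos(t),361.2+k*np.sin(t))
go(558.2+41.5*np.cos(t),361.2+41.5*np.sin(t),67,109)
c=capture('wrist'); cv2.imwrite('pics/w2.png',c['color'])
E
```

```text
0.4156850583765982 31.105815768241882 [-1.09695388 -0.67140098  6.29800827]
597.4390208873717 374.711078409972
518.9609791126284 347.688921590028
pos [461.4 174.2   7.2] tilt 0.1 yaw 10.9 j6 -4.0 | turn 13.65 (alt -16.35) shift [ 4.85 -3.63 -1.5 ]
```

View pics/w2.png

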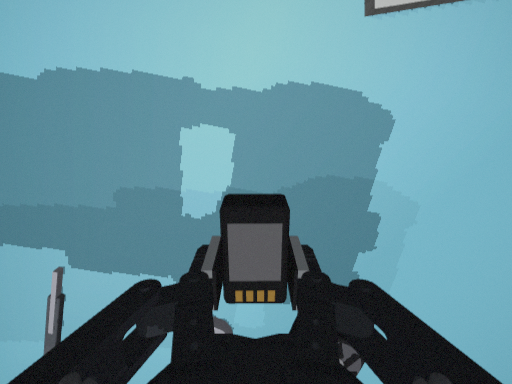

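battery_a is held centred and square between the pads, at about (255,250). I lift it and turn it towards the tray.

Emit:
{"api": "step_arm", "payload": {"series": [[[0,0,-0.3],[0,0,0],0.2],[[0,0,-0.5],[0,0,0],0.2],[[0,0,-0.7],[0,0,1],0.2],[[0,0,-0.5],[0,0,1],0.2],[[0,0,0],[0,0,1],0.2]]}}

```text
clock: 5.35
position: [0.463, 0.1744, 0.09]
ee_rot: [2.357, 2.072, 0.009]
contact_force: [0.1, 0.4, -0.1]
width: 0.409
finger_force: 30.3
```

Emit:
{"api": "step_arm", "payload": {"series": [[[0,0,0],[0,0,1],0.2],[[0,0,0],[0,0,1],0.2],[[0,0,0],[0,0,1],0.2],[[0,0,0],[0,0,1],0.2],[[0,0,0],[0,0,1],0.2]]}}

```text
clock: 5.85
position: [0.4603, 0.174, 0.0866]
ee_rot: [2.816, 1.393, 0.0]
contact_force: [-0.2, 0.5, -0.5]
width: 0.414
finger_force: 30.3
```

Emit:
{"api": "step_arm", "payload": {"series": [[[0,0,0],[0,0,1],0.2],[[0,0,0],[0,0,1],0.2],[[0,0,0],[0,0,1],0.2],[[0,0,0],[0,0,1],0.2],[[0,0,0],[0,0,1],0.2]]}}

```text
clock: 6.35
position: [0.4603, 0.174, 0.0866]
ee_rot: [-3.081, -0.616, -0.0]
contact_force: [-0.7, 0.6, -0.4]
width: 0.413
finger_force: 30.3
```

```bash
python3 - <<'E'
from h import *
s=read_state();print(s['width'],s['finger_force'])
c=capture('wrist'); cv2.imwrite('pics/w3.png',c['color'])
find(c,['battery_tray'])
go(596.8,376.5,60,109)
E
```

```text
0.41324254059683985 30.31295657157898
battery_tray 0.6 [  6.   0. 121. 107.] [514.9, 342.5, 72.2, 71.8, -70.5]
pos [460.3 174.   86.6] tilt 0.01 yaw -67.1 j6 74.0 | turn 0.64 (alt -29.36) shift [ 4.87 -3.68  0.67]
```

Emit:
{"api": "step_arm", "payload": {"series": [[[0,0,0],[0,0,0.64],0.2],[[0.4,-0.3,0],[0,0,0],0.2],[[0.7,-0.53,0],[0,0,0],0.2],[[0.8,-0.6,0],[0,0,0],0.2],[[0.8,-0.6,0],[0,0,0],0.2]]}}

```text
clock: 6.95
position: [0.5367, 0.2871, 0.0865]
ee_rot: [3.098, 0.523, 0.0]
contact_force: [0.7, 0.4, -0.3]
width: 0.415
finger_force: 30.3
```

Emit:
{"api": "step_arm", "payload": {"series": [[[0.8,-0.6,0],[0,0,0],0.2],[[0.7,-0.53,0],[0,0,0],0.2],[[0.4,-0.3,0],[0,0,0],0.2],[[0.27,-0.22,0],[0,0,0],0.2],[[0,0,0],[0,0,0],0.2]]}}

```text
clock: 7.45
position: [0.5969, 0.378, 0.0862]
ee_rot: [-3.097, -0.525, -0.001]
contact_force: [-0.4, -1.1, -1.0]
width: 0.413
finger_force: 30.2
```

```bash
python3 - <<'E'
from h import *
c=capture('wrist'); cv2.imwrite('pics/w4.png',c['color'])
find(c,['battery_tray'])
find(capture('top'),['battery_a','battery_tray'])
go(596.8,376.5,11,109)
E
```

```text
battery_tray 0.9 [215. 145. 301. 325.] [608.6, 378.3, 78.4, 66.6, 18.9]
battery_a 0.69 [112. 172. 130. 182.] [588.0, 392.0, 41.3, 28.2, -68.9]
battery_a 0.57 [242. 220. 270. 239.] [423.0, 4.8, 59.7, 37.0, -46.1]
battery_tray 0.65 [117. 158. 157. 218.] [558.1, 361.2, 174.0, 70.3, 18.8]
pos [596.1 375.9  86.1] tilt 0.05 yaw -71.0 j6 93.0 | turn 0.01 (alt -29.99) shift [ 0.02 -0.01  1.88]
```

View pics/w4.png

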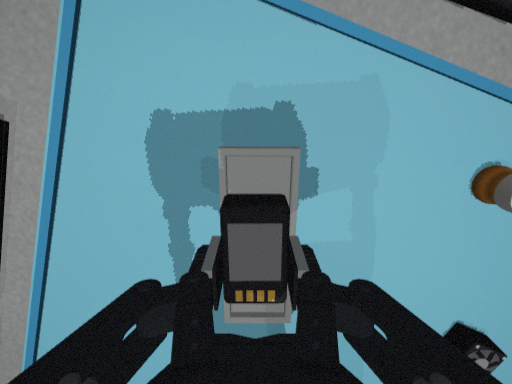

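The tray runs from (219,148) to (300,148) at its near end and to (225,322) and (291,320) at its far end, with the held pack over the far pocket. I check the tray corners in the world frame.

```bash
python3 - <<'E'
from h import *
c=capture('wrist')
P=pix2w(c,[(219,148),(300,148),(291,321),(225,322)],.012)[:,:2]*1000
print(P.round(1),P.mean(0).round(1),np.linalg.norm(np.diff(P,axis=0),axis=1).round(1))
for q in P[[3,2]]-P[[0,1]]: print(np.degrees(np.arctan2(q[1],q[0])))
b=pix2w(c,[(222,210),(289,210),(285,303),(226,303)],.107)[:,:2]*1000 # held pack's top
print(b.mean(0))
E
```

```text
[[633.1 417.7]
 [654.1 356.7]
 [491.7 300.8]
 [469.1 362.6]] [562.  359.4] [ 64.5 171.7  65.8]
-161.41924783077621
-160.9992339958443
[602.05134307 376.5631794 ]
```

Emit:
{"api": "step_arm", "payload": {"series": [[[0.06,0.05,0.5],[0,0,0],0.2],[[0,0,0.6],[0,0,0],0.2],[[0,0,0.4],[0,0,0],0.2],[[0,0,0.2],[0,0,0],0.2],[[0,0,0.1],[0,0,0],0.2]]}}

```text
clock: 8.25
position: [0.5987, 0.3752, 0.0124]
ee_rot: [3.098, 0.519, -0.003]
contact_force: [-0.8, -0.8, -0.1]
width: 0.411
finger_force: 30.3
```

Emit:
{"api": "step_arm", "payload": {"series": [[[0,0,0.06],[0,0,0],0.2],[[0,0,0],[0,0,0],0.2],[[0,0,0],[0,0,0],0.2],[[0,0,0],[0,0,0],0.2],[[0,0,0],[0,0,0],0.2]]}}

```text
clock: 8.75
position: [0.5998, 0.3758, 0.0123]
ee_rot: [-3.098, -0.519, -0.001]
contact_force: [-0.2, -1.3, -0.0]
width: 0.415
finger_force: 30.3
```

Emit:
{"api": "step_arm", "payload": {"series": [[[0,0,0.03],[0,0,0],0.2],[[0,0,0],[0,0,0],0.2],[[0,0,0],[0,0,0],0.6],[[0,0,0],[0,0,0],0.6],[[0,0,0],[0,0,0],0.6]]}}

```text
clock: 9.25
position: [0.5993, 0.3755, 0.0102]
ee_rot: [3.098, 0.519, -0.001]
contact_force: [-0.2, 0.2, -0.6]
width: 0.598
finger_force: 0.0
```

Emit:
{"api": "step_arm", "payload": {"series": [[[0,0,-0.3],[0,0,0],0.6],[[0,0,-0.7],[0,0,0],0.6],[[0,0,-0.8],[0,0,0],0.6],[[0,0,-0.7],[0,0,0],0.6],[[0,0,0],[0,0,0],0.7]]}}

```text
clock: 9.75
position: [0.603, 0.3771, 0.1177]
ee_rot: [-3.096, -0.519, -0.017]
contact_force: [0.6, 1.1, 1.1]
width: 0.701
finger_force: 0.0
```

```bash
python3 - <<'E'
from h import *
s=read_state(); print(s['clock'],s['width'])
c=capture('wrist'); cv2.imwrite('pics/w5.png',c['color'])
find(c,['battery_a','battery_tray'])
go(422.5,4.8,90,-46+90)
E
```

```text
9.75 0.7014519783032527
battery_a 0.87 [232. 162. 275. 229.] [604.8, 377.1, 64.0, 35.9, 20.2]
battery_tray 0.75 [218. 148. 292. 308.] [563.3, 362.4, 174.7, 65.9, 18.9]
pos [599.1 375.4 110.2] tilt 0.04 yaw -71.0 j6 93.0 | turn 10.84 (alt -19.16) shift [3.6  9.61 0.5 ]
```

View pics/w5.png

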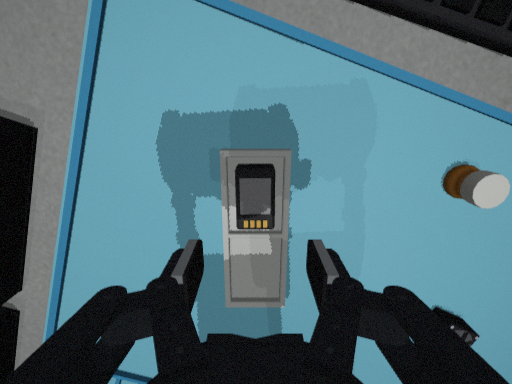

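battery_a lies level inside its pocket, at (255,197) in the frame (220–291,150–232). Next is battery_b.

Emit:
{"api": "step_arm", "payload": {"series": [[[0,0,0],[0,0,1],0.8],[[0,0,0],[0,0,1],0.8],[[0,0,0],[0,0,1],0.8],[[0,0,0],[0,0,1],0.8],[[0,0,0],[0,0,1],0.8]]}}

```text
clock: 10.4
position: [0.5982, 0.375, 0.1081]
ee_rot: [3.125, -0.307, -0.006]
contact_force: [0.3, 0.2, -0.2]
width: 0.794
finger_force: 0.0
```

Emit:
{"api": "step_arm", "payload": {"series": [[[0,0,0],[0,0,1],0.8],[[0,0,0],[0,0,1],0.8],[[0,0,0],[0,0,1],0.8],[[0,0,0],[0,0,1],0.8],[[0,0,0],[0,0,1],0.8]]}}

```text
clock: 10.9
position: [0.5982, 0.375, 0.1081]
ee_rot: [2.938, -1.105, -0.005]
contact_force: [0.6, -0.5, 0.3]
width: 0.802
finger_force: 0.0
```

Emit:
{"api": "step_arm", "payload": {"series": [[[0,0,0],[0,0,0.84],0.8],[[0.3,0.8,0],[0,0,0],0.8],[[0.3,0.8,0],[0,0,0],0.8],[[0.3,0.8,0],[0,0,0],0.8],[[0.3,0.8,0],[0,0,0],0.8]]}}

```text
clock: 11.4
position: [0.5387, 0.2507, 0.1085]
ee_rot: [2.89, -1.226, -0.005]
contact_force: [-0.5, 0.5, -0.8]
width: 0.798
finger_force: 0.0
```

Emit:
{"api": "step_arm", "payload": {"series": [[[0.3,0.8,0],[0,0,0],0.8],[[0.3,0.8,0],[0,0,0],0.8],[[0.3,0.8,0],[0,0,0],0.8],[[0.3,0.8,0],[0,0,0],0.8],[[0.3,0.8,0],[0,0,0],0.8]]}}

```text
clock: 11.9
position: [0.4652, 0.0968, 0.1089]
ee_rot: [2.891, -1.227, -0.005]
contact_force: [-0.4, 0.2, 0.7]
width: 0.801
finger_force: 0.0
```

Emit:
{"api": "step_arm", "payload": {"series": [[[0.3,0.8,0],[0,0,0],0.8],[[0.3,0.8,0],[0,0,0],0.8],[[0.3,0.8,0],[0,0,0],0.8],[[0,0,0.4],[0,0,0],0.8],[[0,0,0],[0,0,0],0.8]]}}

```text
clock: 12.4
position: [0.4204, 0.0053, 0.0918]
ee_rot: [2.89, -1.23, -0.01]
contact_force: [-1.0, 0.0, -0.2]
width: 0.805
finger_force: 0.0
```

```bash
python3 - <<'E'
from h import *
c=capture('wrist')
find(c,['battery_a','screw_dish'])
go(422.5,4.8,7,44)
E
```

```text
battery_a 0.56 [228. 162. 277. 236.] [426.1, 1.6, 64.7, 36.7, -46.2]
screw_dish 0.59 [153. 233. 183. 258.] [451.9, 93.1, 35.3, 18.3, 78.9]
pos [422.9   5.8  94.2] tilt 0.08 yaw -136.0 j6 120.0 | turn 0.01 (alt -29.99) shift [0.01 0.02 2.18]
```

Emit:
{"api": "step_arm", "payload": {"series": [[[0,0,0.6],[0,0,0],0.8],[[0,0,0.6],[0,0,0],0.8],[[0,0,0.6],[0,0,0],0.8],[[0,0,0.38],[0,0,0],0.8],[[0,0,0],[0,0,0],0.8]]}}

```text
clock: 13.05
position: [0.4216, 0.0063, 0.0057]
ee_rot: [2.892, -1.226, -0.007]
contact_force: [-0.4, 0.6, 0.0]
width: 0.798
finger_force: 0.0
```

Emit:
{"api": "step_arm", "payload": {"series": [[[0,0,0],[0,0,0],0.2],[[0,0,0],[0,0,0],0.2],[[0,0,0],[0,0,0],0.2],[[0,0,0],[0,0,0],0.2],[[0,0,0],[0,0,0],0.2]]}}

```text
clock: 13.55
position: [0.4246, 0.0051, 0.0087]
ee_rot: [-2.891, 1.227, -0.004]
contact_force: [-0.2, 1.6, 7.3]
width: 0.41
finger_force: 31.2
```

Emit:
{"api": "step_arm", "payload": {"series": [[[0,0,-0.3],[0,0,0],0.2],[[0,0,-0.7],[0,0,0],0.2],[[0,0,-0.7],[0,0,0],0.2],[[0,0,-0.3],[0,0,0],0.2],[[0,0,0],[0,0,0],0.2]]}}

```text
clock: 14.05
position: [0.4248, 0.0048, 0.0894]
ee_rot: [-2.891, 1.227, -0.007]
contact_force: [-0.3, 0.2, -1.0]
width: 0.411
finger_force: 30.4
```

```bash
python3 - <<'E'
from h import *
s=read_state();print(s['width'],s['finger_force'],s['qpos'].round(2))
c=capture('wrist'); cv2.imwrite('pics/w6.png',c['color'])
go(518.5,347.5,87,-71)
E
```

```text
0.41111033825614374 30.379584431648254 [-0.27 -0.07  2.14 -0.    1.07  2.1 ]
pos [423.6   5.1  87.8] tilt 0.1 yaw -136.0 j6 120.0 | turn -10.83 (alt 19.17) shift [ 5.03 -7.32  0.03]
```

View pics/w6.png

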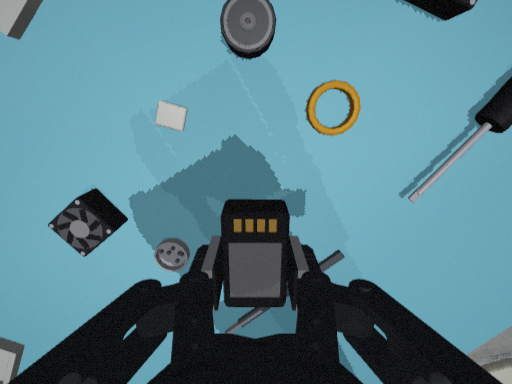

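battery_b is held centred at (255,255). I carry it to the second pocket.

Emit:
{"api": "step_arm", "payload": {"series": [[[0,0,0],[0,0,-1],0.2],[[0,0,0],[0,0,-1],0.2],[[0,0,0],[0,0,-1],0.2],[[0,0,0],[0,0,-1],0.2],[[0,0,0],[0,0,-1],0.2]]}}

```text
clock: 14.6
position: [0.4218, 0.0056, 0.0854]
ee_rot: [-3.111, 0.431, 0.006]
contact_force: [0.2, -0.6, -1.3]
width: 0.415
finger_force: 30.4
```

Emit:
{"api": "step_arm", "payload": {"series": [[[0,0,0],[0,0,-1],0.2],[[0,0,0],[0,0,-1],0.2],[[0,0,0],[0,0,-1],0.2],[[0,0,0],[0,0,-1],0.2],[[0,0,0],[0,0,-1],0.2]]}}

```text
clock: 15.1
position: [0.4217, 0.0056, 0.0854]
ee_rot: [-3.116, -0.389, 0.006]
contact_force: [0.3, 0.2, -0.2]
width: 0.41
finger_force: 30.4
```

Emit:
{"api": "step_arm", "payload": {"series": [[[0,0,0],[0,0,-0.83],0.2],[[0.4,-0.6,0],[0,0,0],0.2],[[0.45,-0.65,0],[0,0,0],0.2],[[0.45,-0.65,0],[0,0,0],0.2],[[0.45,-0.65,0],[0,0,0],0.2]]}}

```text
clock: 15.6
position: [0.455, 0.1256, 0.0853]
ee_rot: [-3.098, -0.517, 0.005]
contact_force: [0.1, -1.2, -0.2]
width: 0.416
finger_force: 30.4
```

Emit:
{"api": "step_arm", "payload": {"series": [[[0.45,-0.65,0],[0,0,0],0.2],[[0.45,-0.65,0],[0,0,0],0.2],[[0.45,-0.65,0],[0,0,0],0.2],[[0.45,-0.65,0],[0,0,0],0.2],[[0.45,-0.65,0],[0,0,0],0.2]]}}

```text
clock: 16.1
position: [0.4978, 0.2775, 0.0848]
ee_rot: [3.098, 0.518, -0.006]
contact_force: [0.6, -0.3, -0.3]
width: 0.411
finger_force: 30.4
```

Emit:
{"api": "step_arm", "payload": {"series": [[[0.45,-0.65,0],[0,0,0],0.2],[[0.4,-0.6,0],[0,0,0],0.2],[[0,0,0],[0,0,0],0.2],[[0,0,0],[0,0,0],0.2],[[0,0,0],[0,0,0],0.2]]}}

```text
clock: 16.6
position: [0.514, 0.3339, 0.0858]
ee_rot: [3.098, 0.517, -0.004]
contact_force: [0.7, -0.7, -0.4]
width: 0.411
finger_force: 30.4
```

```bash
python3 - <<'E'
from h import *
s=read_state();print(s['width'],s['finger_force'])
go(518.5,347.5,12,-71)
E
```

```text
0.411351013438938 30.4439377784729
pos [514.  333.9  85.8] tilt 0.17 yaw -71.1 j6 93.0 | turn -0.01 (alt 29.99) shift [ 0.22 -0.29  1.84]
```

Emit:
{"api": "step_arm", "payload": {"series": [[[0.22,-0.29,0.1],[0,0,0],0.2],[[0,0,0.6],[0,0,0],0.2],[[0,0,0.6],[0,0,0],0.2],[[0,0,0.3],[0,0,0],0.2],[[0,0,0.14],[0,0,0],0.2]]}}

```text
clock: 17.1
position: [0.5183, 0.3475, 0.0159]
ee_rot: [3.098, 0.516, -0.005]
contact_force: [-0.0, -0.7, -1.0]
width: 0.411
finger_force: 30.5
```

Emit:
{"api": "step_arm", "payload": {"series": [[[0,0,0.06],[0,0,0],0.2],[[0,0,0.05],[0,0,0],0.2],[[0,0,0],[0,0,0],0.2],[[0,0,0],[0,0,0],0.2],[[0,0,0],[0,0,0],0.2]]}}

```text
clock: 17.6
position: [0.52, 0.3491, 0.014]
ee_rot: [-3.098, -0.518, -0.002]
contact_force: [-0.1, 0.5, 0.4]
width: 0.411
finger_force: 30.5
```

```bash
python3 - <<'E'
from h import *
s=read_state();print(s['contact_force']);go(518.5,347.5,11.5,-71)
E
```

```text
[-0.09685178  0.53547625  0.40763231]
pos [520.  349.1  14. ] tilt 0.06 yaw -71.0 j6 94.0 | turn -0.0 (alt 30.00) shift [-0.05  0.02  0.06]
```

Emit:
{"api": "step_arm", "payload": {"series": [[[0,0,0.04],[0,0,0],0.2],[[0,0,0.02],[0,0,0],0.2],[[0,0,0],[0,0,0],0.2],[[0,0,0],[0,0,0],0.2],[[0,0,0],[0,0,0],0.2]]}}

```text
clock: 18.1
position: [0.5201, 0.3491, 0.0127]
ee_rot: [-3.099, -0.518, -0.001]
contact_force: [-4.2, -1.7, 8.3]
width: 0.412
finger_force: 31.6
```

Emit:
{"api": "step_arm", "payload": {"series": [[[0,0,0],[0,0,0],0.6],[[0,0,0],[0,0,0],0.6],[[0,0,0],[0,0,0],0.6],[[0,0,-0.3],[0,0,0],0.6],[[0,0,-0.7],[0,0,0],0.6]]}}

```text
clock: 18.6
position: [0.5173, 0.3479, 0.049]
ee_rot: [3.097, 0.518, -0.009]
contact_force: [0.9, -1.4, -0.2]
width: 0.599
finger_force: 0.0
```

Emit:
{"api": "step_arm", "payload": {"series": [[[0,0,-0.8],[0,0,0],0.6],[[0,0,-0.8],[0,0,0],0.6],[[-0.25,0.68,-0.3],[0,0,0],0.8],[[-0.25,0.68,0],[0,0,0],0.8],[[-0.25,0.68,0],[0,0,0],0.8]]}}

```text
clock: 19.1
position: [0.5183, 0.2613, 0.1287]
ee_rot: [-3.098, -0.519, -0.004]
contact_force: [0.3, 1.0, -0.4]
width: 0.799
finger_force: 0.0
```

Emit:
{"api": "step_arm", "payload": {"series": [[[-0.25,0.68,0],[0,0,0],0.8],[[-0.25,0.68,0],[0,0,0],0.8],[[-0.25,0.68,0],[0,0,0],0.8],[[-0.25,0.68,0],[0,0,0],0.8],[[-0.25,0.68,0],[0,0,0],0.8]]}}

```text
clock: 19.6
position: [0.5148, 0.1159, 0.1278]
ee_rot: [3.098, 0.518, 0.002]
contact_force: [0.8, 1.1, -0.4]
width: 0.796
finger_force: 0.0
```

```bash
python3 - <<'E'
from h import *
c=capture('wrist'); cv2.imwrite('pics/w7.png',c['color'])
find(c,['battery_a','fan_a','screw_dish'])
c=capture('top'); find(c,['battery_a','battery_tray'])
cv2.imwrite('pics/t7.png',cv2.resize(c['color'][120:250,100:420],None,fx=2.5,fy=2.5,interpolation=cv2.INTER_CUBIC))
go(515,116,40,-8)
E
```

```text
battery_a 0.82 [  0.  68.  45. 143.] [523.9, 334.3, 62.4, 39.8, 10.6]
battery_a 0.56 [ 0.  0. 21. 37.] [590.4, 347.4, 23.9, 17.9, 18.9]
fan_a 0.87 [464. 306. 511. 349.] [451.4, -183.6, 72.3, 50.8, 35.4]
fan_a 0.61 [228. 161. 284. 217.] [521.7, 116.8, 44.4, 41.5, -7.1]
screw_dish 0.82 [233. 236. 263. 265.] [447.8, 98.6, 33.1, 30.5, 18.9]
battery_a 0.85 [126. 190. 145. 209.] [518.0, 347.4, 59.9, 38.4, 21.7]
battery_a 0.54 [115. 160. 137. 184.] [600.4, 375.0, 62.4, 39.7, 20.1]
battery_tray 0.72 [113. 159. 156. 218.] [559.9, 361.8, 178.1, 70.1, 19.1]
pos [514.7 118.  127.2] tilt 0.03 yaw -71.0 j6 71.0 | turn -10.49 (alt 19.51) shift [-0.05  0.01  2.18]
```

View pics/w7.png

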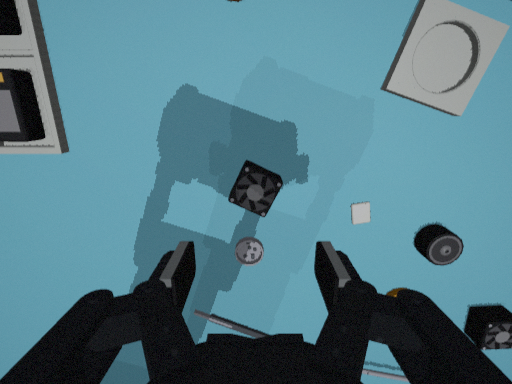

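View pics/t7.png

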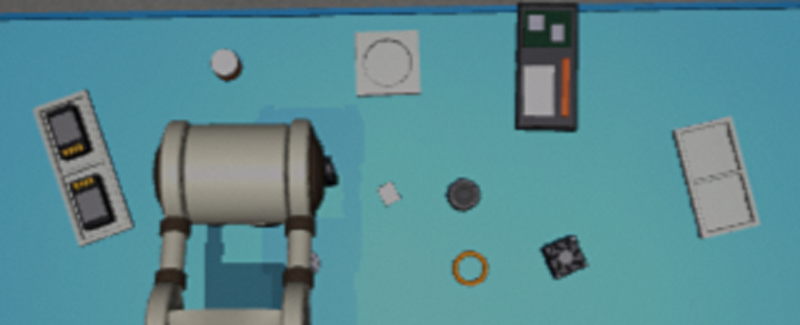

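Both packs show in their pockets (crop (67,132) and (93,200)). In the wrist view fan_a's top face is at (255,188) with the dish at (249,250). I'll grip the fan across the direction that keeps the fingers clear of the dish.

```bash
python3 - <<'E'
from h import *
go(516.5,115.2,8,82)
E
```

```text
pos [514.7 118.  127.2] tilt 0.03 yaw -71.0 j6 71.0 | turn 4.51 (alt -25.49) shift [0.05 0.06 2.98]
```

Emit:
{"api": "step_arm", "payload": {"series": [[[0,0,0.2],[0,0,0.9],0.8],[[0,0,0.2],[0,0,0.9],0.8],[[0,0,0.2],[0,0,0.9],0.8],[[0,0,0.2],[0,0,0.9],0.8],[[0,0,0.2],[0,0,0.9],0.8]]}}

```text
clock: 20.45
position: [0.5146, 0.1181, 0.0866]
ee_rot: [-3.134, 0.223, 0.0]
contact_force: [-0.8, -0.7, 0.4]
width: 0.8
finger_force: 0.0
```

Emit:
{"api": "step_arm", "payload": {"series": [[[0.05,0.06,0.2],[0,0,0],0.8],[[0,0,0],[0,0,0],0.8],[[0,0,0],[0,0,0],0.8],[[0,0,0],[0,0,0],0.8],[[0,0,0],[0,0,0],0.8]]}}

```text
clock: 20.95
position: [0.5167, 0.1145, 0.0794]
ee_rot: [-3.134, 0.219, -0.002]
contact_force: [-0.5, -0.5, 0.6]
width: 0.799
finger_force: 0.0
```

```bash
python3 - <<'E'
from h import *
c=capture('wrist'); cv2.imwrite('pics/w8.png',c['color'])
find(c,['fan_a'])
go(516.5,115.2,8,82)
E
```

```text
fan_a 0.63 [226. 179. 280. 238.] [523.2, 115.5, 46.8, 41.0, -7.4]
fan_a 0.56 [  0. 220.  29. 274.] [514.2, 310.8, 49.3, 21.9, -24.5]
pos [516.6 114.5  79.3] tilt 0.04 yaw -98.0 j6 97.0 | turn -0.0 (alt 30.00) shift [-0.01 -0.02  1.78]
```

View pics/w8.png

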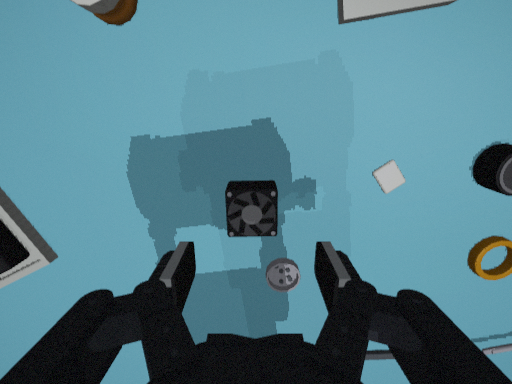

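The fan is square to the fingers at (252,209) and the dish at (283,274) is clear. I descend, grip and lift.

Emit:
{"api": "step_arm", "payload": {"series": [[[0,0,0.6],[0,0,0],0.8],[[0,0,0.6],[0,0,0],0.8],[[0,0,0.4],[0,0,0],0.8],[[0,0,0.16],[0,0,0],0.8],[[0,0,0],[0,0,0],0.8]]}}

```text
clock: 21.55
position: [0.5157, 0.1144, 0.0079]
ee_rot: [3.134, -0.22, -0.003]
contact_force: [-0.7, 0.3, -0.3]
width: 0.802
finger_force: 0.0
```

Emit:
{"api": "step_arm", "payload": {"series": [[[0,0,0],[0,0,0],0.2],[[0,0,0],[0,0,0],0.2],[[0,0,0],[0,0,0],0.2],[[0,0,0],[0,0,0],0.2],[[0,0,0],[0,0,0],0.2]]}}

```text
clock: 22.05
position: [0.5176, 0.1144, 0.0099]
ee_rot: [-3.134, 0.22, -0.004]
contact_force: [-0.5, -0.0, 6.5]
width: 0.457
finger_force: 32.4
```

Emit:
{"api": "step_arm", "payload": {"series": [[[0,0,-0.3],[0,0,0],0.2],[[0,0,-0.7],[0,0,0],0.2],[[0,0,-0.7],[0,0,0],0.2],[[0,0,-0.6],[0,0,0],0.2],[[0,0,0],[0,0,0],0.2]]}}

```text
clock: 22.55
position: [0.5192, 0.1144, 0.1049]
ee_rot: [-3.133, 0.22, -0.012]
contact_force: [-0.1, -0.5, -0.3]
width: 0.463
finger_force: 31.7
```

```bash
python3 - <<'E'
from h import *
s=read_state();print(s['width'],s['finger_force'])
c=capture('top');find(c,['fan_tray'])
t=np.radians(12.6)
for k in (31.5,-31.5): go(535+k*np.cos(t),-388+k*np.sin(t),100,12.6+90)
E
```

```text
0.4629125072620057 31.71098291873932
fan_tray 0.68 [369. 168. 403. 213.] [535.8, -388.0, 132.5, 77.2, 13.1]
pos [516.3 114.4 100.9] tilt 0.04 yaw -98.0 j6 97.0 | turn -3.44 (alt 26.56) shift [-1.5  12.36  0.02]
pos [516.3 114.4 100.9] tilt 0.04 yaw -98.0 j6 97.0 | turn -3.44 (alt 26.56) shift [-3.07 12.36  0.02]
```

Emit:
{"api": "step_arm", "payload": {"series": [[[0,0,0],[0,0,-0.86],0.2],[[0,0,0],[0,0,-0.86],0.2],[[0,0,0],[0,0,-0.86],0.2],[[0,0,0],[0,0,-0.86],0.2],[[-0.1,0.6,0],[0,0,0],0.2]]}}

```text
clock: 23.15
position: [0.5158, 0.0917, 0.0985]
ee_rot: [-3.12, -0.352, 0.006]
contact_force: [0.6, -0.7, -0.5]
width: 0.459
finger_force: 31.7
```

Emit:
{"api": "step_arm", "payload": {"series": [[[-0.1,0.8,0],[0,0,0],0.2],[[-0.1,0.8,0],[0,0,0],0.2],[[-0.1,0.8,0],[0,0,0],0.2],[[-0.1,0.8,0],[0,0,0],0.2],[[-0.1,0.8,0],[0,0,0],0.2]]}}

```text
clock: 23.65
position: [0.5316, -0.0712, 0.0986]
ee_rot: [-3.121, -0.345, 0.005]
contact_force: [0.0, -0.3, -0.5]
width: 0.461
finger_force: 31.7
```

Emit:
{"api": "step_arm", "payload": {"series": [[[-0.1,0.8,0],[0,0,0],0.2],[[-0.1,0.8,0],[0,0,0],0.2],[[-0.1,0.8,0],[0,0,0],0.2],[[-0.1,0.8,0],[0,0,0],0.2],[[-0.1,0.8,0],[0,0,0],0.2]]}}

```text
clock: 24.15
position: [0.5472, -0.2314, 0.0984]
ee_rot: [-3.12, -0.345, 0.005]
contact_force: [0.9, -0.0, -0.1]
width: 0.457
finger_force: 31.7
```

Emit:
{"api": "step_arm", "payload": {"series": [[[-0.1,0.8,0],[0,0,0],0.2],[[-0.1,0.8,0],[0,0,0],0.2],[[-0.1,0.8,0],[0,0,0],0.2],[[-0.1,0.8,0],[0,0,0],0.2],[[0,0.55,0],[0,0,0],0.2]]}}

```text
clock: 24.65
position: [0.5642, -0.3821, 0.0981]
ee_rot: [-3.12, -0.343, 0.004]
contact_force: [-0.8, 0.6, -0.2]
width: 0.459
finger_force: 31.7
```

Emit:
{"api": "step_arm", "payload": {"series": [[[0,0,0],[0,0,0],0.2],[[0,0,0],[0,0,0],0.2],[[0,0,0],[0,0,0],0.2],[[0,0,0],[0,0,0],0.2],[[0,0,0],[0,0,0],0.2]]}}

```text
clock: 25.15
position: [0.5657, -0.3798, 0.1004]
ee_rot: [-3.122, -0.347, 0.0]
contact_force: [0.0, -0.1, -0.1]
width: 0.459
finger_force: 31.7
```

```bash
python3 - <<'E'
from h import *
c=capture('wrist'); cv2.imwrite('pics/w9.png',c['color'])
find(c,['fan_tray'])
go(565.7,-382,13,102.8)
E
```

```text
fan_tray 0.72 [217. 155. 301. 227.] [573.6, -381.6, 70.4, 66.6, -77.4]
pos [ 565.8 -380.2  100.6] tilt 0.0 yaw -77.3 j6 33.0 | turn -0.02 (alt 29.98) shift [-0.01  0.04  2.19]
```

View pics/w9.png

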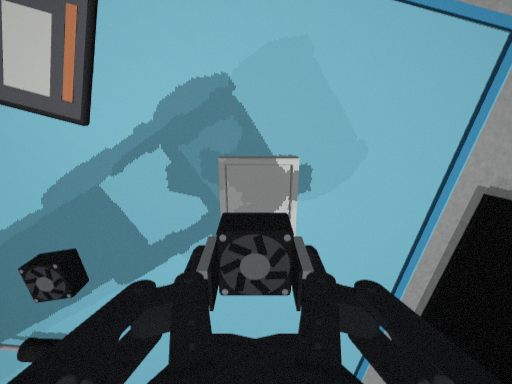

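```bash
python3 - <<'E'
from h import *
c=capture('wrist')
P=pix2w(c,[(219,157),(299,157)],.012)[:,:2]*1000
d=P[0]-P[1]; t=np.arctan2(d[1],d[0])-np.pi/2; m=P.mean(0)
print(P.round(1),np.degrees(t),m, 'pocket', (m-35*np.array([np.cos(t),np.sin(t)])).round(1))
E
```

```text
[[ 597.1 -342.7]
 [ 612.1 -409.8]] 12.584922200579623 [ 604.63262524 -376.21312086] pocket [ 570.5 -383.8]
```

Emit:
{"api": "step_arm", "payload": {"series": [[[0,0.08,0.4],[0,0,0],0.2],[[0,0,0.7],[0,0,0],0.2],[[0,0,0.6],[0,0,0],0.2],[[0,0,0.3],[0,0,0],0.2],[[0,0,0.1],[0,0,0],0.2]]}}

```text
clock: 25.8
position: [0.5649, -0.3827, 0.0141]
ee_rot: [-3.119, -0.345, 0.005]
contact_force: [-1.6, 1.3, 0.9]
width: 0.459
finger_force: 31.9
```

Emit:
{"api": "step_arm", "payload": {"series": [[[0,0,0.05],[0,0,0],0.2],[[0,0,0.04],[0,0,0],0.2],[[0,0,0.02],[0,0,0],0.2],[[0,0,0],[0,0,0],0.2],[[0,0,0],[0,0,0],0.2]]}}

```text
clock: 26.3
position: [0.5672, -0.3848, 0.014]
ee_rot: [3.12, 0.345, 0.003]
contact_force: [-1.4, -0.5, 5.0]
width: 0.461
finger_force: 32.4
```

Emit:
{"api": "step_arm", "payload": {"series": [[[0,0,0],[0,0,0],0.65],[[0,0,0],[0,0,0],0.65],[[0,0,0],[0,0,0],0.65],[[0,0,-0.3],[0,0,0],0.65],[[0,0,-0.7],[0,0,0],0.65]]}}

```text
clock: 26.8
position: [0.5645, -0.3821, 0.0498]
ee_rot: [-3.118, -0.345, 0.006]
contact_force: [0.5, 0.2, 0.0]
width: 0.649
finger_force: 0.0
```

Emit:
{"api": "step_arm", "payload": {"series": [[[0,0,-0.8],[0,0,0],0.65],[[0,0,-0.6],[0,0,0],0.65],[[0,0,0],[0,0,-0.7],0.8],[[0,0,0],[0,0,-0.7],0.8],[[0,0,0],[0,0,-0.67],0.8]]}}

```text
clock: 27.3
position: [0.5666, -0.3841, 0.1094]
ee_rot: [3.065, 0.685, 0.001]
contact_force: [0.6, 0.1, 0.2]
width: 0.8
finger_force: 0.0
```

```bash
python3 - <<'E'
from h import *
c=capture('wrist'); cv2.imwrite('pics/w10.png',c['color'])
find(c,['fan_a','fan_tray'])
go(444.5,-202,80,-64.9)
E
```

```text
fan_a 0.66 [  0. 204.  67. 255.] [457.2, -212.8, 59.4, 50.3, -67.1]
fan_a 0.56 [230. 169. 282. 227.] [570.3, -384.7, 47.8, 41.4, 12.6]
fan_tray 0.77 [203. 147. 300. 283.] [540.2, -389.4, 133.7, 70.2, 12.5]
pos [ 566.5 -384.   108.8] tilt 0.04 yaw -65.0 j6 21.0 | turn -0.02 (alt 29.98) shift [-0.83 -5.41  0.72]
```

View pics/w10.png

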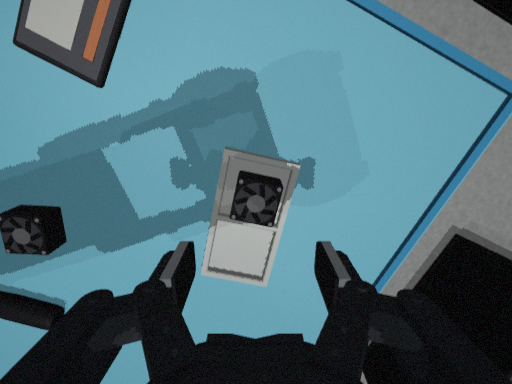

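fan_a sits in its pocket at (256,200), clear of the rim at (225–298,150–228). On to fan_b.

Emit:
{"api": "step_arm", "payload": {"series": [[[-0.1,-0.68,0],[0,0,0],0.8],[[-0.1,-0.68,0],[0,0,0],0.8],[[-0.1,-0.68,0],[0,0,0],0.8],[[-0.1,-0.68,0],[0,0,0],0.8],[[-0.1,-0.68,0],[0,0,0],0.8]]}}

```text
clock: 27.95
position: [0.4901, -0.2683, 0.1085]
ee_rot: [3.067, 0.678, 0.0]
contact_force: [0.1, 0.3, 0.3]
width: 0.801
finger_force: 0.0
```

Emit:
{"api": "step_arm", "payload": {"series": [[[-0.1,-0.68,0],[0,0,0],0.8],[[-0.1,-0.68,0],[0,0,0],0.8],[[-0.13,-0.65,0.3],[0,0,0],0.8],[[0,0,0.3],[0,0,0],0.8],[[0,0,0],[0,0,0],0.8]]}}

```text
clock: 28.45
position: [0.4438, -0.2011, 0.0829]
ee_rot: [-3.065, -0.68, 0.002]
contact_force: [-0.1, -0.8, 0.0]
width: 0.804
finger_force: 0.0
```

```bash
python3 - <<'E'
from h import *
c=capture('wrist'); cv2.imwrite('pics/w11.png',c['color'])
find(c,['fan_a'])
go(444.5,-202,9,-64.9)
E
```

```text
fan_a 0.92 [238. 178. 288. 237.] [450.8, -203.8, 45.9, 39.9, 22.8]
fan_a 0.57 [488. 134. 512. 190.] [555.0, -349.9, 42.0, 16.6, 41.5]
pos [ 445.4 -202.8   84.5] tilt 0.06 yaw -65.0 j6 26.0 | turn -0.02 (alt 29.98) shift [-0.01 -0.03  1.89]
```

View pics/w11.png

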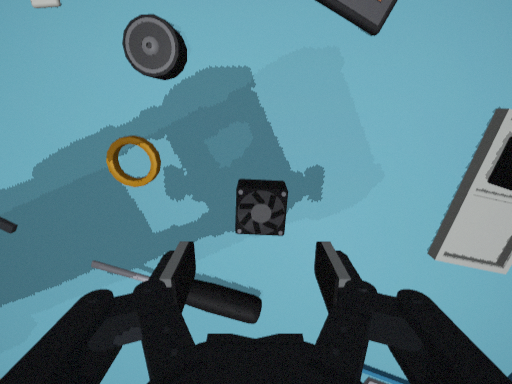

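fan_b is square to the fingers at (262,208), about 3 mm to the right of centre. The screwdriver handle at (225,300) is about 70 mm behind it, so it is clear.

Emit:
{"api": "step_arm", "payload": {"series": [[[0,0.07,0.6],[0,0,0],0.8],[[0,0,0.6],[0,0,0],0.8],[[0,0,0.5],[0,0,0],0.8],[[0,0,0.19],[0,0,0],0.8],[[0,0,0],[0,0,0],0.8]]}}

```text
clock: 29.05
position: [0.4459, -0.2048, 0.0081]
ee_rot: [-3.066, -0.68, 0.001]
contact_force: [-0.2, -0.0, 0.8]
width: 0.801
finger_force: 0.0
```

Emit:
{"api": "step_arm", "payload": {"series": [[[0,0,0],[0,0,0],0.2],[[0,0,0],[0,0,0],0.2],[[0,0,0],[0,0,0],0.2],[[0,0,0],[0,0,0],0.2],[[0,0,0],[0,0,0],0.2]]}}

```text
clock: 29.55
position: [0.4471, -0.2054, 0.0101]
ee_rot: [3.064, 0.68, 0.003]
contact_force: [-0.2, 0.4, 6.2]
width: 0.465
finger_force: 30.5
```

Emit:
{"api": "step_arm", "payload": {"series": [[[0,0,-0.3],[0,0,0],0.2],[[0,0,-0.7],[0,0,0],0.2],[[0,0,-0.7],[0,0,0],0.2],[[0,0,-0.6],[0,0,0],0.2],[[0,0,0],[0,0,0],0.2]]}}

```text
clock: 30.05
position: [0.4482, -0.2061, 0.1049]
ee_rot: [3.061, 0.68, 0.008]
contact_force: [0.6, 0.1, 0.4]
width: 0.464
finger_force: 30.0
```

```bash
python3 - <<'E'
from h import *
s=read_state();print(s['width'],s['finger_force'])
go(566.2-63*.9759,-384-63*.2181,100,-77.4)
E
```

```text
0.4640677392379677 30.004672408103943
pos [ 448.2 -206.1  104.9] tilt 0.46 yaw -65.0 j6 26.0 | turn 2.07 (alt -27.93) shift [0.33 4.98 0.16]
```

Emit:
{"api": "step_arm", "payload": {"series": [[[0,0,0],[0,0,1],0.2],[[0,0,0],[0,0,1],0.2],[[0,0,0],[0,0,0.07],0.2],[[0.05,0.7,0],[0,0,0],0.2],[[0.05,0.7,0],[0,0,0],0.2]]}}

```text
clock: 30.55
position: [0.4618, -0.2579, 0.0999]
ee_rot: [-3.121, -0.351, 0.001]
contact_force: [0.3, 0.3, -0.2]
width: 0.466
finger_force: 30.0
```

Emit:
{"api": "step_arm", "payload": {"series": [[[0.05,0.7,0],[0,0,0],0.2],[[0.05,0.7,0],[0,0,0],0.2],[[0.05,0.7,0],[0,0,0],0.2],[[0.05,0.7,0],[0,0,0],0.2],[[0.05,0.7,0],[0,0,0],0.2]]}}

```text
clock: 31.05
position: [0.5022, -0.3933, 0.0996]
ee_rot: [-3.121, -0.349, 0.001]
contact_force: [-0.3, -0.5, 0.2]
width: 0.464
finger_force: 30.0
```

Emit:
{"api": "step_arm", "payload": {"series": [[[0,0,0],[0,0,0],0.2],[[0,0,0],[0,0,0],0.2],[[0,0,0],[0,0,0],0.2],[[0,0,0],[0,0,0],0.2],[[0,0,0],[0,0,0],0.2]]}}

```text
clock: 31.55
position: [0.5023, -0.3918, 0.1005]
ee_rot: [-3.122, -0.347, 0.0]
contact_force: [-0.5, -0.5, -1.1]
width: 0.463
finger_force: 30.1
```

```bash
python3 - <<'E'
from h import *
s=read_state();print(s['width'],s['finger_force'])
go(566.2-63*.9759,-384-63*.2181,13,-77.4)
E
```

```text
0.46345722488315133 30.070048570632935
pos [ 502.3 -391.8  100.5] tilt 0.02 yaw -77.3 j6 29.0 | turn 0.01 (alt -29.99) shift [0.03 0.16 2.19]
```

Emit:
{"api": "step_arm", "payload": {"series": [[[0.04,0.13,0.4],[0,0,0],0.2],[[0,0,0.7],[0,0,0],0.2],[[0,0,0.6],[0,0,0],0.2],[[0,0,0.3],[0,0,0],0.2],[[0,0,0.1],[0,0,0],0.2]]}}

```text
clock: 32.05
position: [0.5043, -0.3962, 0.015]
ee_rot: [-3.12, -0.345, 0.003]
contact_force: [-0.3, -0.4, -0.2]
width: 0.468
finger_force: 30.1
```

Emit:
{"api": "step_arm", "payload": {"series": [[[0,0,0.04],[0,0,0],0.2],[[0,0,0.04],[0,0,0],0.2],[[0,0,0.02],[0,0,0],0.2],[[0,0,0],[0,0,0],0.2],[[0,0,0],[0,0,0],0.2]]}}

```text
clock: 32.55
position: [0.5058, -0.3981, 0.0141]
ee_rot: [3.121, 0.345, 0.002]
contact_force: [-1.9, 1.3, 6.1]
width: 0.46
finger_force: 30.6
```

Emit:
{"api": "step_arm", "payload": {"series": [[[0,0,0],[0,0,0],0.65],[[0,0,0],[0,0,0],0.65],[[0,0,0],[0,0,0],0.65],[[0,0,-0.3],[0,0,0],0.65],[[0,0,-0.7],[0,0,0],0.65]]}}

```text
clock: 33.05
position: [0.5034, -0.3955, 0.0505]
ee_rot: [-3.118, -0.345, 0.005]
contact_force: [-0.9, -0.5, -0.3]
width: 0.651
finger_force: 0.0
```

Emit:
{"api": "step_arm", "payload": {"series": [[[0,0,-0.8],[0,0,0],0.65],[[0,0,-0.6],[0,0,0],0.65],[[0,0,0],[0,0,0],0.8],[[0,0,0],[0,0,0],0.8],[[0,0,0],[0,0,0],0.8]]}}

```text
clock: 33.55
position: [0.5043, -0.3965, 0.107]
ee_rot: [-3.12, -0.345, 0.002]
contact_force: [0.2, -0.1, 0.4]
width: 0.797
finger_force: 0.0
```

```bash
python3 - <<'E'
from h import *
c=capture('wrist'); cv2.imwrite('pics/w12.png',c['color'])
find(c,['fan_a','fan_tray'])
find(capture('top'),['speaker','speaker_tray'])
go(518.5,-88.3,80,-77.4)
E
```

```text
fan_a 0.64 [234. 172. 284. 226.] [508.5, -398.4, 47.9, 41.6, 10.3]
fan_a 0.57 [234.  98. 287. 153.] [567.8, -385.9, 41.0, 41.0, -77.3]
fan_tray 0.7 [212.  76. 298. 227.] [539.4, -389.7, 132.1, 71.5, 12.5]
speaker 0.58 [281. 191. 293. 204.] [518.5, -88.3, 32.3, 32.2, -1.2]
speaker_tray 0.87 [244. 132. 269. 156.] [679.2, 0.0, 75.4, 74.7, -1.0]
pos [ 504.8 -397.   107.7] tilt 0.07 yaw -77.4 j6 28.0 | turn 0.0 (alt -30.00) shift [ 2.02 -7.46  0.7 ]
```

View pics/w12.png

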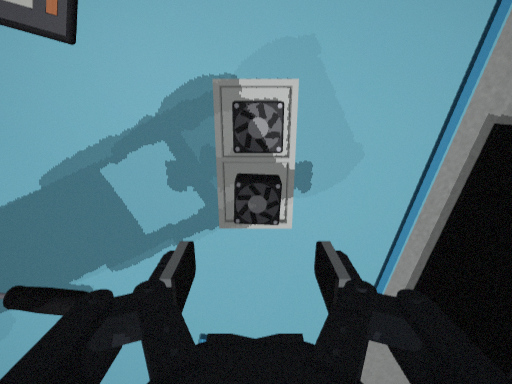

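Both fans sit level in their pockets, at (258,127) and (258,200). The loudspeaker comes next.

Emit:
{"api": "step_arm", "payload": {"series": [[[0.17,-0.62,0],[0,0,0],0.8],[[0.17,-0.62,0],[0,0,0],0.8],[[0.17,-0.62,0],[0,0,0],0.8],[[0.17,-0.62,0],[0,0,0],0.8],[[0.17,-0.62,0],[0,0,0],0.8]]}}

```text
clock: 34.35
position: [0.511, -0.2679, 0.1083]
ee_rot: [-3.122, -0.345, 0.0]
contact_force: [0.6, 0.2, 0.5]
width: 0.796
finger_force: 0.0
```

Emit:
{"api": "step_arm", "payload": {"series": [[[0.17,-0.62,0],[0,0,0],0.8],[[0.17,-0.62,0],[0,0,0],0.8],[[0.17,-0.62,0],[0,0,0],0.8],[[0.17,-0.62,0],[0,0,0],0.8],[[0.17,-0.62,0],[0,0,0],0.8]]}}

```text
clock: 34.85
position: [0.5172, -0.1394, 0.1084]
ee_rot: [-3.123, -0.345, 0.0]
contact_force: [-0.3, -0.1, 0.3]
width: 0.802
finger_force: 0.0
```

Emit:
{"api": "step_arm", "payload": {"series": [[[0.17,-0.62,0.2],[0,0,0],0.8],[[0.15,-0.62,0.2],[0,0,0],0.8],[[0,0,0.2],[0,0,0],0.8],[[0,0,0],[0,0,0],0.8],[[0,0,0],[0,0,0],0.8]]}}

```text
clock: 35.35
position: [0.519, -0.0901, 0.0845]
ee_rot: [3.122, 0.344, -0.0]
contact_force: [0.6, -0.9, 0.6]
width: 0.799
finger_force: 0.0
```

```bash
python3 - <<'E'
from h import *
c=capture('wrist')
find(c,['speaker','speaker_tray'])
go(518.5,-88.3,7,-77.4)
E
```

```text
speaker_tray 0.64 [113.   0. 228.  30.] [643.9, -5.3, 77.0, 16.6, -77.5]
pos [519.4 -90.3  85.1] tilt 0.07 yaw -77.5 j6 54.0 | turn -0.01 (alt 29.99) shift [-0.01 -0.06  1.95]
```

```bash
python3 - <<'E'
from h import *
for i in range(3):
    c=capture('wrist')
    for r in regions_of(c,'speaker'): print(round(r['confidence'],2),np.round(r['rect']),rect(c,r['region'],.024))
g=cv2.cvtColor(c['color'],cv2.COLOR_BGR2HSV)[...,1][130:240,190:320]<90
print('low-sat blob', np.argwhere(g).min(0)+[130,190],np.argwhere(g).max(0)+[130,190])
E
```

```text
0.72 [230. 182. 275. 227.] [525.8, -88.4, 41.7, 37.1, 12.5]
0.81 [229. 180. 275. 226.] [525.2, -88.2, 42.5, 37.1, 12.5]
0.75 [231. 180. 277. 228.] [525.6, -88.2, 41.6, 36.3, 12.5]
low-sat blob [179 231] [227 276]
```

Emit:
{"api": "step_arm", "payload": {"series": [[[0,-0.02,0.6],[0,0,0],0.8],[[0,0,0.7],[0,0,0],0.8],[[0,0,0.4],[0,0,0],0.8],[[0,0,0.25],[0,0,0],0.8],[[0,0,0],[0,0,0],0.8]]}}

```text
clock: 36.3
position: [0.5177, -0.0881, 0.0053]
ee_rot: [-3.121, -0.345, 0.004]
contact_force: [0.2, 0.2, 0.0]
width: 0.797
finger_force: 0.0
```

Emit:
{"api": "step_arm", "payload": {"series": [[[0,0,0],[0,0,0],0.2],[[0,0,0],[0,0,0],0.2],[[0,0,0],[0,0,0],0.2],[[0,0,0],[0,0,0],0.2],[[0,0,0],[0,0,0],0.2]]}}

```text
clock: 36.8
position: [0.5199, -0.0889, 0.0079]
ee_rot: [3.121, 0.345, 0.003]
contact_force: [-0.9, 1.4, 6.8]
width: 0.431
finger_force: 30.2
```

Emit:
{"api": "step_arm", "payload": {"series": [[[0,0,-0.3],[0,0,0],0.2],[[0,0,-0.6],[0,0,0],0.2],[[0,0,-0.7],[0,0,0],0.2],[[0,0,-0.4],[0,0,0],0.2],[[0,0,0],[0,0,0],0.2]]}}

```text
clock: 37.3
position: [0.5208, -0.0893, 0.0898]
ee_rot: [3.119, 0.345, 0.009]
contact_force: [0.5, 0.0, -1.4]
width: 0.423
finger_force: 30.3
```

```bash
python3 - <<'E'
from h import *
s=read_state();print(s['width'],s['finger_force'])
c=capture('wrist')
for r in regions_of(c,'speaker')[:1]: print(r['confidence'],r['rect'],rect(c,r['region'],.104))
go(679.2,0,80,-77.4)
E
```

```text
0.42260283962339945 30.287523865699768
0.84 [220.2, 214.4, 287.7, 287.6] [527.1, -88.7, 45.9, 36.6, 12.4]
pos [518.6 -88.5  86.5] tilt 0.02 yaw -77.4 j6 55.0 | turn 0.0 (alt -30.00) shift [ 4.4  -1.28  0.16]
```

Held well. I carry it to the round pocket.

Emit:
{"api": "step_arm", "payload": {"series": [[[0.5,-0.14,0],[0,0,0],0.2],[[0.6,-0.18,0],[0,0,0],0.2],[[0.6,-0.18,0],[0,0,0],0.2],[[0.6,-0.18,0],[0,0,0],0.2],[[0.6,-0.18,0],[0,0,0],0.2]]}}

```text
clock: 37.9
position: [0.6239, -0.0287, 0.0844]
ee_rot: [-3.121, -0.345, 0.005]
contact_force: [0.0, -0.7, -0.9]
width: 0.43
finger_force: 30.3
```

Emit:
{"api": "step_arm", "payload": {"series": [[[0.6,-0.18,0],[0,0,0],0.2],[[0.5,-0.14,0],[0,0,0],0.2],[[0.4,-0.1,0],[0,0,0],0.2],[[0,0,0],[0,0,0],0.2],[[0,0,0],[0,0,0],0.2]]}}

```text
clock: 38.4
position: [0.678, -0.0, 0.0847]
ee_rot: [-3.122, -0.346, 0.005]
contact_force: [0.6, -0.1, -0.6]
width: 0.433
finger_force: 30.3
```

```bash
python3 - <<'E'
from h import *
s=read_state();print(s['width'],s['finger_force'])
c=capture('wrist'); find(c,['speaker_tray'])
# far edge corners of the tray in the picture
for r in regions_of(c,'speaker_tray')[:1]:
    k=max(cv2.findContours(r['region'].astype(np.uint8),0,2)[0],key=cv2.contourArea)
    k=cv2.approxPolyDP(k,4,True)[:,0]
    for q in k: print(q,pix2w(c,q,.012)[0,:2].round(3))
go(679.2,0,12,-77.4)
E
```

```text
0.4329240250942711 30.283387899398804
speaker_tray 0.63 [204. 149. 308. 238.] [683.5, -1.4, 78.0, 77.4, 0.7]
[222 147] [0.721 0.035]
[206 231] [0.646 0.036]
[223 234] [0.646 0.021]
[240 214] [0.668 0.01 ]
[261 211] [ 0.675 -0.007]
[291 235] [ 0.658 -0.038]
[310 166] [ 0.721 -0.037]
pos [ 6.782e+02 -5.000e-01  8.580e+01] tilt 0.09 yaw -77.4 j6 67.0 | turn -0.0 (alt 30.00) shift [ 0.03 -0.01  1.85]
```

Emit:
{"api": "step_arm", "payload": {"series": [[[0.02,0.01,0.3],[0,0,0],0.2],[[0,0,0.6],[0,0,0],0.2],[[0,0,0.5],[0,0,0],0.2],[[0,0,0.25],[0,0,0],0.2],[[0,0,0.12],[0,0,0],0.2]]}}

```text
clock: 39.05
position: [0.6789, -0.0003, 0.0138]
ee_rot: [-3.122, -0.345, 0.004]
contact_force: [0.4, 0.9, -0.8]
width: 0.428
finger_force: 30.3
```

Emit:
{"api": "step_arm", "payload": {"series": [[[0,0,0.04],[0,0,0],0.2],[[0,0,0.03],[0,0,0],0.2],[[0,0,0.02],[0,0,0],0.2],[[0,0,0],[0,0,0],0.2],[[0,0,0],[0,0,0],0.2]]}}

```text
clock: 39.55
position: [0.6805, -0.0004, 0.0126]
ee_rot: [3.122, 0.345, 0.001]
contact_force: [-0.4, -0.4, -0.4]
width: 0.429
finger_force: 30.3
```

Emit:
{"api": "step_arm", "payload": {"series": [[[0,0,0.03],[0,0,0],0.2],[[0,0,0.02],[0,0,0],0.2],[[0,0,0],[0,0,0],0.2],[[0,0,0],[0,0,0],0.2],[[0,0,0],[0,0,0],0.2]]}}

```text
clock: 40.05
position: [0.6806, -0.0004, 0.012]
ee_rot: [3.122, 0.345, 0.001]
contact_force: [-3.4, 0.9, 7.6]
width: 0.43
finger_force: 31.2
```

Contact with the floor. I release, lift and back off.

Emit:
{"api": "step_arm", "payload": {"series": [[[0,0,0],[0,0,0],0.62],[[0,0,0],[0,0,0],0.62],[[0,0,0],[0,0,0],0.62],[[0,0,-0.3],[0,0,0],0.62],[[0,0,-0.7],[0,0,0],0.62]]}}

```text
clock: 40.55
position: [0.6777, 0.0001, 0.0478]
ee_rot: [-3.121, -0.345, 0.009]
contact_force: [0.1, -0.9, 0.4]
width: 0.621
finger_force: 0.0
```

Emit:
{"api": "step_arm", "payload": {"series": [[[0,0,-0.8],[0,0,0],0.7],[[0,0,-0.8],[0,0,0],0.7],[[-0.4,0,-0.7],[0,0,0],0.7],[[-0.7,0,-0.7],[0,0,0],0.7],[[-0.9,0,-0.3],[0,0,0],0.7]]}}

```text
clock: 41.05
position: [0.6036, -0.0183, 0.1866]
ee_rot: [3.12, 0.346, 0.011]
contact_force: [0.2, -0.4, 0.4]
width: 0.698
finger_force: 0.0
```

Emit:
{"api": "step_arm", "payload": {"series": [[[-0.9,0,0],[0,0,0],0.7],[[-0.9,0,0],[0,0,0],0.7],[[-0.9,0,0],[0,0,0],0.7],[[-0.6,0,0],[0,0,0],0.7],[[0,0,0],[0,0,0],0.7]]}}

```text
clock: 41.55
position: [0.4712, -0.0468, 0.1825]
ee_rot: [3.123, 0.343, -0.001]
contact_force: [-0.1, -0.3, 0.5]
width: 0.698
finger_force: 0.0
```

```bash
python3 - <<'E'
from h import *
c=capture('top'); find(c,['battery_a','fan_a','speaker','battery_tray','fan_tray','speaker_tray','phone','screw_dish'])
c=capture('wrist'); find(c,['speaker','speaker_tray','screw_dish'])
E
```

```text
battery_a 0.86 [117. 160. 138. 183.] [601.2, 376.0, 63.1, 39.8, 17.7]
battery_a 0.84 [127. 190. 146. 213.] [517.5, 348.3, 62.8, 40.5, 18.4]
fan_a 0.75 [375. 171. 393. 189.] [563.5, -382.4, 47.6, 40.8, -79.6]
fan_a 0.52 [385. 196. 402. 210.] [503.0, -395.8, 48.4, 42.3, -78.1]
fan_a 0.48 [369. 166. 403. 216.] [534.4, -382.1, 132.3, 73.1, 12.2]
speaker 0.68 [248. 138. 258. 150.] [680.0, -0.1, 38.9, 32.5, -1.0]
battery_tray 0.83 [110. 158. 159. 219.] [559.6, 361.6, 175.7, 68.1, 18.9]
fan_tray 0.82 [367. 168. 403. 216.] [535.6, -387.2, 133.0, 71.5, 13.6]
speaker_tray 0.57 [243. 129. 269. 157.] [679.2, 0.0, 75.4, 74.7, -1.0]
phone 0.74 [305. 120. 332. 176.] [671.6, -191.3, 154.2, 72.7, -2.9]
screw_dish 0.63 [383. 195. 405. 211.] [504.1, -401.9, 50.6, 41.6, -78.5]
speaker_tray 0.71 [215.   0. 290.  16.] [642.0, -7.6, 69.8, 12.7, -77.4]
screw_dish 0.61 [119. 157. 146. 186.] [447.2, 96.4, 33.0, 30.3, -36.2]
screw_dish 0.57 [492. 169. 510. 236.] [503.1, -354.8, 87.9, 22.1, 29.1]
```

```bash
python3 -c "
from plant import *
print(close_job())"
```

```text
the job is handed in; nothing more can be done
None
```

All five parts are in their tray pockets and the job is handed in at about 42 s of the 106 s allowed; the last camera check put each part centred in its pocket, with the phone and screw dish where they started.

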